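# Assemble a small test-sieve stack on the sieve shaker

## Robot

A 6-joint arm with a two-finger parallel gripper is mounted at the origin on a cart in front of the work surface, level with it; the furniture and walls round the work are solid. World frame = base frame: x ahead of the robot, y to its left, z up, the work surface at z = 0. Lengths are in mm, angles in rad, forces in N, time in s.
With the tool pointing down it reaches from about 350 to 775 mm from the base axis. Payload 7.3 kg.
Tool frame: the origin (TCP) lies between the finger pads; the fingertips stand bot.tips_ahead ahead of it and the grasp point (between the pads) lies 6 mm ahead of it (bot.tips_ahead is the distance from the TCP to the fingertips, in mm); z points along the fingers, y is the line along which they close (so a half turn about z gives the same grasp; the last joint's range is limited). The gripper opens to 92 mm and grips with 3 to 60 N. Pads are 19 mm wide; open, the fingers measure 130 mm over their backs; the gripper's body (75 mm by 190 mm) begins 47 mm behind the grasp point.
Start: joints at [1.097, 0.342, 1.524, -0, 1.275, -0.146], TCP at [169.014, 497.068, 251.741] pointing down, gripper open.
Joint ranges: [-2.53, 2.53], [-0.77, 2.02], [0.04, 2.7], [-1, 4.14], [0.28, 2.66], [-3.11, 3.11]. Speed limits (rad/s): [2.57, 2.57, 3.14, 3.14, 3.14, 3.14].

## Interface

Orientations are given as [roll, pitch, yaw] about the fixed x, y, z axes, in that order (R = Rz(yaw) Ry(pitch) Rx(roll)).
In Python, from plant import bot gives the robot as it stands. The module is installed in compiled form; this text tells all that it offers.
- The arm moves only by the tool step_arm, never from a script. Its argument "targets" is one flat list of numbers, 7 for each row, row after row: the opening, from 0 (shut) to 1 (fully open), then the shift along the tool's x, y, z each as a share of 100 mm, from -1 to 1, then the turn, a rotation vector about the tool's x, y, z each as a share of pi/4 rad, from -1 to 1. A call has 1 to 20 rows; each row is the pose to reach, as a shift and turn from the pose commanded when the call began, along the tool's axes at that moment; what a row does not reach only later rows make up. A row lasts 1/8 s, in which the tool goes at most 62.5 mm and 10.7 degrees, less where a joint would pass 70% of its speed; a pose out of reach is approached as far as the arm can. A call with a number of a shift or a turn outside -1 to 1 is refused whole. A call with a gripper value outside its range is refused whole. The fingers move at their own pace and stop on an object; the grip force is fixed at half the most. Time passes only in rows, so rows that repeat a pose let the fingers close. It gives the time, the measured TCP pose, the force, the opening and the grip force at its end, in the units of the state.
- bot.get_obs(): the state, without advancing time (a new reading comes with each control period).
- bot.capture(name): name is "scene" or "side" or "wrist"; returns (picture, depth): 384x512x3 uint8, blue, green, red; 384x512 float32, mm along the optical axis (not along the pixel's ray), 0 where there is no reading.
- bot.camera_info(name): a dict with "fx", "fy", "cx", "cy" (pixels), "camera_from_world" (4x4, takes a point from world to camera coordinates); the wrist camera has in their place "hand_eye" (4x4, takes a point from camera to tool coordinates, whose origin is the TCP and whose axes are the flange's). Camera axes: x right, y down, z forward; pixel columns grow to the right and rows downward; lengths in mm; the calibration is good to about 2 mm. A picture is of the moment at which its call begins: read the wrist's pose just before it. camera_info takes no time and is no camera call.
- bot.close_job(): hands the job in; it is judged then, once.
The state is a dict: "time": time; "joint_positions": joint angles; "dq": joint speeds; "tau": joint torques, N m; "tool_pos": TCP position; "tcp_rot": TCP orientation; "contact_force": force on the tool from outside, world axes, zero at the start; "moment": the same for the moment, N m; "grip_width": finger opening in mm; "finger_force": force on a finger pad.
Only numpy, scipy, OpenCV 4.12 (cv2) and the standard library are available. Lean on these libraries where they do the work, as an engineer would, in place of code of your own. Each camera call takes 0.05 s, during which the arm holds its last target. There are 200 camera calls.

## Task

Put the test-sieve stack together on the seat of the sieve shaker: the closed pan at the bottom, on it the fine-mesh sieve, on that the coarse-mesh sieve, and the lid on top, each upright and pushed fully home in the one below. Leave the crucible, the weighing bottle and the rubber stopper that stand among the parts where they are.

Things in the scene. Friction and masses are not known exactly. Their poses are not given: they have to be found in the camera images.
- shaker_seat (a point): Fixed low white sieve shaker, 150 x 150 mm and 35 mm high, grey panel with a black knob on its front (-x) side. On its top stands a bare metal ring, the seat: 67 mm outside diameter, bore 55.6 mm, 14 mm high, its rim 49 mm above the worktop. This point is the centre of the seat's mouth, at rim height; z up. A part is fully home when the shoulder over its skirt lies on the rim of the part (or seat) below, its 10 mm skirt inside.
- pan_center (a point): Receiving pan: steel cup with a plain closed floor, 38 mm high over all: a round tapered skirt 10 mm high (45 mm across at the foot, 53 mm at its top), then 28 mm of wall. The wall above the skirt is 60 mm outside diameter, 2.2 mm thick, and open at the top (bore 55.6 mm, which takes the skirt of another part). It stands upright on its skirt, axis z up. Point: on its axis, half-way up, 19 mm above its foot. About 0.12 kg.
- fine_sieve_center (a point): Fine sieve, the tallest part: steel, close wire mesh (about 4 mm pitch) as its floor, 64 mm high over all: a round tapered skirt 10 mm high (45 mm across at the foot, 53 mm at its top), then 54 mm of wall. The wall above the skirt is 60 mm outside diameter, 2.2 mm thick, and open at the top (bore 55.6 mm, which takes the skirt of another part). It stands upright on its skirt, axis z up. Point: on its axis, half-way up, 32 mm above its foot. About 0.12 kg.
- coarse_sieve_center (a point): Coarse sieve: steel, wide square mesh (about 10 mm pitch) as its floor, 48 mm high over all: a round tapered skirt 10 mm high (45 mm across at the foot, 53 mm at its top), then 38 mm of wall. The wall above the skirt is 60 mm outside diameter, 2.2 mm thick, and open at the top (bore 55.6 mm, which takes the skirt of another part). It stands upright on its skirt, axis z up. Point: on its axis, half-way up, 24 mm above its foot. About 0.12 kg.
- lid_center (a point): Lid: steel, 43 mm high over all: a round tapered skirt 10 mm high (45 mm across at the foot, 53 mm at its top), solid, then a disc 60 mm across and 5 mm thick, and on it a round upright knob 19 mm across and 28 mm high to grip. It stands upright on its skirt, axis z up. Point: on its axis, half-way up, 21.5 mm above its foot (the knob runs from 15 to 43 mm above the foot). About 0.12 kg.
- crucible: Bystander: open white porcelain crucible, 42 mm across, 33 mm high, standing loose; origin at the centre of its underside.
- weigh_bottle: Bystander: small glass weighing bottle with a knobbed lid, 37 mm across, 51 mm high, standing loose; origin at the centre of its underside.
- stopper: Bystander: light brown rubber stopper, 37 mm across, 28 mm high, standing loose; origin at the centre of its underside.

How it is judged:
By the outcome, as a careful person would: the job done as asked, in the order asked, and still so for the second after the job is handed in, with the robot touching nothing.
It also fails if it takes over 128 s, if anything falls off the work surface, if the arm or the gripper's body presses on something with over 40 N, if the wrist force passes 120 N, or if a joint passes its speed limit or range.

## Working session

There is one attempt and no reset: what is moved stays moved. The work goes in short steps, Python scripts to look and compute and a tool call to move; the robot and the scene stay as the last step left them, time stands still between calls to the robot, and variables do not carry over. Pictures are saved under pics/ and viewed, at most 14 in all, crops included, and the job is handed in when it is done.

Besides the shell and the picture viewer there is one more tool, called after "Emit:" as name(argument=value, ...) on one line, values as JSON. step_arm: Moves the arm, as the interface text tells. Shift numbers are shares of 100 mm and turn numbers shares of pi/4 rad, none past 1 either way. Its arguments: {"type":"object","properties":{"targets":{"type":"array"}},"required":["targets"]}

```bash
mkdir -p pics; python3 - <<'E'
from plant import bot
import cv2, numpy as np
o=bot.get_obs(); print(o, bot.tips_ahead)
for n in("scene","side"):
    p,d=bot.capture(n); cv2.imwrite(f"pics/{n}0.png",p); np.save(f"{n}0.npy",d)
    i=bot.camera_info(n); print(n,{k:np.round(v,3).tolist() for k,v in i.items()})
print(bot.camera_info("wrist"))
a=cv2.imread("pics/scene0.png");b=cv2.imread("pics/side0.png")
E
```

```text
{'time': 0.0, 'joint_positions': array([ 1.09698208e+00,  3.42713394e-01,  1.52504849e+00, -4.29492102e-05,
        1.27539401e+00, -1.46014883e-01]), 'dq': array([-0.00103425, -0.00074087, -0.00062044,  0.00078778, -0.00093929,
        0.0009229 ]), 'tau': array([ 1.80094712e-04, -4.31237340e+01, -2.44222873e+01,  7.15648220e-02,
        5.59092604e-02, -1.45700860e-04]), 'tool_pos': array([168.8499508 , 496.70079469, 251.03879462]), 'tcp_rot': array([-3.14004008e+00, -1.86813076e-04,  2.81380568e+00]), 'contact_force': array([ 0.55878473,  1.43694767, -0.32703513]), 'moment': array([-0.04465712, -0.0236901 , -0.01447028]), 'finger_force': 0.0, 'grip_width': 92.05932421123029} 25.0
scene {'fx': 485.542, 'fy': 485.542, 'cx': 262.133, 'cy': 188.792, 'camera_from_world': [[-0.756, -0.655, -0.009, 422.043], [-0.492, 0.577, -0.652, 338.591], [0.432, -0.488, -0.758, 931.271], [0.0, 0.0, 0.0, 1.0]]}
side {'fx': 475.81, 'fy': 475.81, 'cx': 252.281, 'cy': 193.886, 'camera_from_world': [[-0.915, -0.403, 0.018, 514.573], [-0.172, 0.351, -0.921, 174.204], [0.364, -0.846, -0.39, 1119.123], [0.0, 0.0, 0.0, 1.0]]}
{'fx': 274.47480002790394, 'fy': 274.47480002790394, 'cx': 255.63256541321095, 'cy': 192.16342506361286, 'hand_eye': array([[-2.05856525e-04, -9.65356134e-01, -2.60935800e-01,
         6.98582511e+01],
       [ 9.99999940e-01, -2.71202566e-04,  2.14422659e-04,
        -1.70333365e-01],
       [-2.77760687e-04, -2.60935740e-01,  9.65356133e-01,
        -1.34392746e+02],
       [ 0.00000000e+00,  0.00000000e+00,  0.00000000e+00,
         1.00000000e+00]])}
```

View pics/scene0.png

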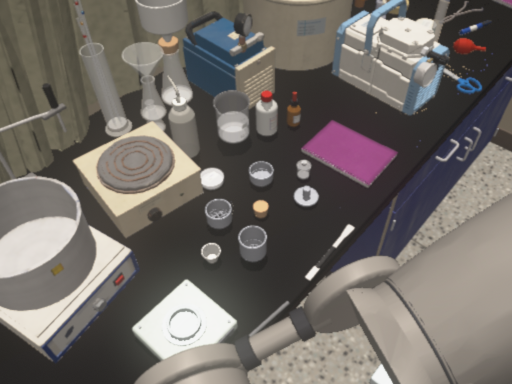

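View pics/side0.png

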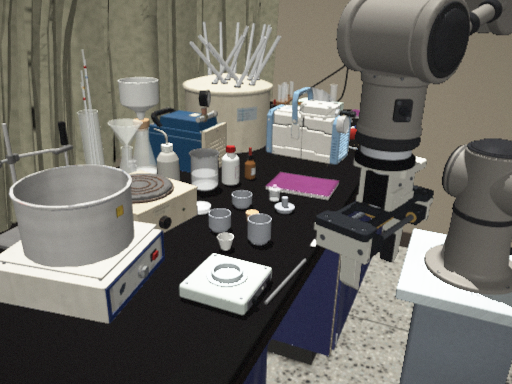

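The scene shows the seat at about (185,323) and the lid at (306,196). The open cups are at (253,243), the tall one, (219,213) and (261,174). The bystanders are the crucible at (211,253), the stopper at (261,209) and the bottle at (304,168). Next I'll enlarge this area and measure.

```bash
cat > h.py <<'E'
import numpy as np, cv2
from plant import bot
def ray_plane(name,u,v,z):
    i=bot.camera_info(name); T=i["camera_from_world"]; R,t=T[:3,:3],T[:3,3]
    c=-R.T@t; r=R.T@np.array([(u-i["cx"])/i["fx"],(v-i["cy"])/i["fy"],1]); return c+r*(z-c[2])/r[2]
def cloud(name,d):
    i=bot.camera_info(name); T=i["camera_from_world"]
    v,u=np.mgrid[:384,:512]; P=np.stack([(u-i["cx"])/i["fx"]*d,(v-i["cy"])/i["fy"]*d,d],-1)
    return (P-T[:3,3])@T[:3,:3]
def circ(P):
    A=np.c_[2*P[:,:2],np.ones(len(P))]; s=np.linalg.lstsq(A,(P[:,:2]**2).sum(1),rcond=None)[0]
    return s[0],s[1],np.sqrt(s[2]+s[0]**2+s[1]**2)
E
python3 - <<'E'
from h import *
d=np.load("scene0.npy"); P=cloud("scene",d); W=P[...,2]
for n,(u,v) in dict(lid=(306,196),A=(261,174),B=(219,213),C=(253,243),cruc=(211,253),stop=(261,209),bot=(304,168),dish=(212,178),seat=(185,323)).items():
    g=ray_plane("scene",u,v,25)
    m=(np.hypot(P[...,0]-g[0],P[...,1]-g[1])<50)&(d>0)&(W>12)
    lab=cv2.connectedComponents(m.astype(np.uint8))[1]
    k=lab[v-6:v+7,u-6:u+7]; k=k[k>0]; 
    if len(k)==0: print(n,"none",g); continue
    q=P[lab==np.bincount(k).argmax()]; top=np.percentile(q[:,2],97)
    rim=q[q[:,2]>top-4]; print(n,len(q),"top",top.round(1),"circ",np.round(circ(rim),1),"mean",q[:,:2].mean(0).round())
a=cv2.imread("pics/scene0.png")[140:350,130:340]
cv2.imwrite("pics/c1.png",cv2.resize(a,None,fx=2.8,fy=2.8,interpolation=cv2.INTER_CUBIC))
E
```

```text
lid 353 top 43.8 circ [ 508.3 -107.     6.6] mean [ 506. -104.]
A 437 top 40.1 circ [635.3 -84.7  29.3] mean [637. -86.]
B 577 top 48.9 circ [624.4  79.1  28.9] mean [625.  78.]
C 802 top 65.1 circ [503.6  94.4  28.8] mean [504.  94.]
cruc 214 top 34.5 circ [563.  166.4  19.7] mean [567. 163.]
stop 189 top 30.5 circ [565.6  -3.3  13. ] mean [564.  -1.]
bot 200 top 50.4 circ [ 564.  -168.9    4.8] mean [ 561. -164.]
dish 547 top 96.4 circ [730.7  40.7  15.6] mean [726.  15.]
seat 1878 top 50.0 circ [480.2 323.3  30.5] mean [483. 321.]
```

View pics/c1.png

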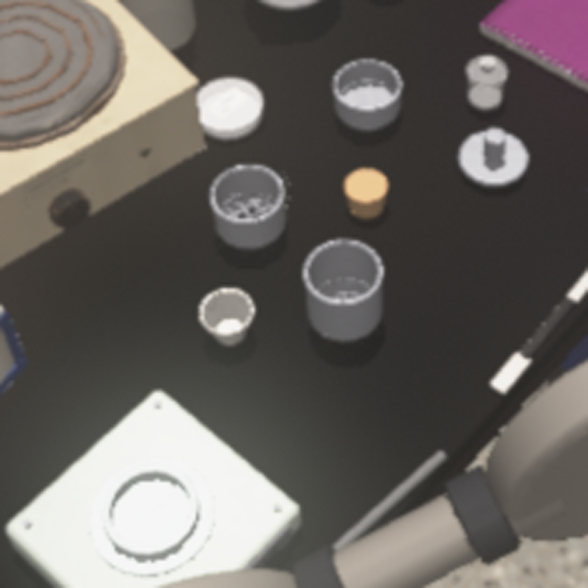

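The heights settle which cup is which: A is the pan (38 mm) at (635,-85), B the coarse sieve (48 mm) at (624,79) and C the fine sieve (64 mm) at (504,94). The seat is at (480,323). I'll turn to yaw π and go above the middle of the parts for one wrist look.

Emit:
step_arm(targets=[1,0,0,0,0,0,-0.417,1,0,0,0,0,0,-0.417,1,0,0,0,0,0,-0.417])

```text
time: 0.48
tool_pos: [168.9, 496.9, 251.4]
tcp_rot: [-3.141, -0.0, 3.14]
contact_force: [0.3, 0.2, -0.3]
grip_width: 91.9
finger_force: 0.0
```

Emit:
step_arm(targets=[1,-0.74,-0.87,0,0,0,0,1,-0.74,-0.87,0,0,0,0,1,-0.74,-0.87,0,0,0,0])

```text
time: 0.85
tool_pos: [244.7, 408.0, 251.7]
tcp_rot: [-3.141, 0.0, 3.134]
contact_force: [-0.3, 0.4, 0.1]
grip_width: 91.7
finger_force: 0.0
```

Emit:
step_arm(targets=[1,-0.74,-0.87,0,0,0,0,1,-0.74,-0.87,0,0,0,0,1,-0.74,-0.87,0,0,0,0])

```text
time: 1.23
tool_pos: [318.4, 321.7, 251.7]
tcp_rot: [3.142, 0.0, 3.135]
contact_force: [-0.6, 0.6, -0.3]
grip_width: 91.8
finger_force: 0.0
```

Emit:
step_arm(targets=[1,-0.74,-0.87,0,0,0,0,1,-0.74,-0.87,0,0,0,0,1,-0.74,-0.87,0,0,0,0])

```text
time: 1.6
tool_pos: [392.2, 235.3, 251.6]
tcp_rot: [3.141, 0.0, 3.136]
contact_force: [-0.7, -0.1, 0.4]
grip_width: 92.0
finger_force: 0.0
```

Emit:
step_arm(targets=[1,-0.74,-0.87,0,0,0,0,1,-0.74,-0.87,0,0,0,0,1,-0.74,-0.87,0,0,0,0,1,-0.74,-0.87,0,0,0,0])

```text
time: 2.1
tool_pos: [464.0, 150.7, 251.5]
tcp_rot: [3.141, -0.001, -3.142]
contact_force: [-1.1, 0.3, 0.1]
grip_width: 91.7
finger_force: 0.0
```

```bash
cat >> h.py <<'E'
from scipy.spatial.transform import Rotation as Ro
def wcloud(save=None):
    o=bot.get_obs(); i=bot.camera_info("wrist"); p,d=bot.capture("wrist")
    v,u=np.mgrid[:384,:512]; P=np.stack([(u-i["cx"])/i["fx"]*d,(v-i["cy"])/i["fy"]*d,d],-1)
    H=i["hand_eye"]; P=P@H[:3,:3].T+H[:3,3]; P=P@Ro.from_euler("xyz",o["tcp_rot"]).as_matrix().T+o["tool_pos"]
    if save: cv2.imwrite(save,p)
    return P,d,p
def part(P,d,g,z0,z1,r=45):
    m=(d>0)&(np.hypot(P[...,0]-g[0],P[...,1]-g[1])<r)&(P[...,2]>z0)&(P[...,2]<z1)
    q=P[m]; c=circ(q); 
    for _ in range(3):
        e=np.abs(np.hypot(q[:,0]-c[0],q[:,1]-c[1])-c[2]); q=q[e<np.maximum(2.5,2*np.median(e))]; c=circ(q)
    return len(q),np.round(c,1),round(float(np.median(q[:,2])),1)
E
python3 - <<'E'
from h import *
P,d,p=wcloud("pics/w1.png")
for n,g,z in [("pan",(635,-85),38),("coarse",(624,79),48),("fine",(504,94),64),("lid",(508,-107),15),("seat",(480,323),49)]:
    print(n,part(P,d,g,z-3.5,z+3.5))
S=np.load("scene0.npy"); Q=cloud("scene",S)
m=(S>0)&(Q[...,2]>80)&(np.hypot(Q[...,0]-480,Q[...,1]-323)<250)
q=Q[m]; print("tall near seat",len(q), q.min(0).round(),q.max(0).round(), np.hypot(q[:,0]-480,q[:,1]-323).min())
m=(S>0)&(Q[...,2]>60)&(np.hypot(Q[...,0]-624,Q[...,1]-79)<150);q=Q[m];print("tall near coarse",q[:,:].min(0).round(),q.max(0).round())
E
```

```text
pan (0, array([0., 0., 0.]), nan)
coarse (199, array([624.5,  79.3,  28.7]), 48.9)
fine (413, array([504. ,  94.7,  28.8]), 65.1)
lid (787, array([ 508.6, -106.2,   24.6]), 16.2)
seat (684, array([480.6, 321.7,  30.4]), 50.1)
tall near seat 6316 [619. 295.  80.] [730. 531. 238.] 168.5948042452596
tall near coarse [475.  35.  60.] [774. 188. 115.]
  return _methods._mean(a, axis=axis, dtype=dtype,
  ret = ret.dtype.type(ret / rcount)
```

View pics/w1.png

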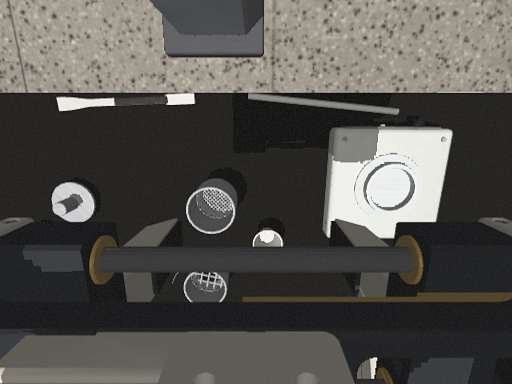

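The wrist picture confirms the fine mesh at (210,205) and the coarse mesh at (205,288). Positions agree with the scene view to within 1.6 mm. The pan comes first.

Emit:
step_arm(targets=[1,-0.85,-0.97,0,0,0,0,1,-0.85,-0.97,0,0,0,0,1,-0.85,-0.97,0,0,0,0])

```text
time: 2.52
tool_pos: [551.2, 51.0, 251.3]
tcp_rot: [-3.141, 0.0, 3.139]
contact_force: [-0.3, 0.2, 0.8]
grip_width: 91.9
finger_force: 0.0
```

Emit:
step_arm(targets=[1,-0.85,-0.97,0,0,0,0,1,-0.85,-0.97,0,0,0,0,1,-0.85,-0.97,0,0,0,0])

```text
time: 2.9
tool_pos: [635.9, -45.7, 250.6]
tcp_rot: [3.141, -0.001, 3.14]
contact_force: [-0.4, 0.9, 0.3]
grip_width: 91.7
finger_force: 0.0
```

Emit:
step_arm(targets=[1,0,-0.4,0.9,0,0,0,1,0,-0.4,0.9,0,0,0,1,0,-0.4,0.9,0,0,0,1,0,-0.4,0.9,0,0,0,1,0,-0.4,0.9,0,0,0,1,0,-0.4,0.9,0,0,0])

```text
time: 3.65
tool_pos: [635.4, -84.4, 163.2]
tcp_rot: [-3.141, 0.002, -3.141]
contact_force: [-0.4, 0.2, 0.6]
grip_width: 91.8
finger_force: 0.0
```

```bash
python3 - <<'E'
from h import *
o=bot.get_obs();print(o["tool_pos"],o["tcp_rot"])
P,d,p=wcloud("pics/w2.png")
print(part(P,d,(635,-85),35,42))
S=np.load("scene0.npy"); Q=cloud("scene",S)
m=(S>0)&(Q[...,2]>45)&(Q[...,2]<140)&(np.abs(Q[...,1]-79)<100)&(Q[...,0]>655)&(Q[...,0]<760);q=Q[m];print(len(q),q.min(0).round(),q.max(0).round())
E
```

```text
[635.374714   -84.40563598 163.22231997] [-3.14117498e+00  2.36471329e-03 -3.14103499e+00]
(629, array([635.8, -85.1,  28.8]), 39.2)
1627 [655.  36.  45.] [760. 179. 115.]
```

Emit:
step_arm(targets=[1,0,0,0.4,0,0,0,1,0,0,0.65,0,0,0,1,0,0,0.65,0,0,0])

```text
time: 4.08
tool_pos: [633.7, -84.7, 95.0]
tcp_rot: [3.14, -0.004, 3.141]
contact_force: [0.2, -0.4, 0.9]
grip_width: 91.9
finger_force: 0.0
```

Emit:
step_arm(targets=[1,0,0,0.4,0,0,0,1,0,0,0.6,0,0,0,1,0,0,0.6,0,0,0,1,0,0,0.6,0,0,0])

```text
time: 4.58
tool_pos: [636.1, -85.3, 38.7]
tcp_rot: [-3.141, 0.003, 3.141]
contact_force: [-0.0, -0.4, 0.7]
grip_width: 91.7
finger_force: 0.0
```

Emit:
step_arm(targets=[0,0,0,0,0,0,0,0,0,0,0,0,0,0,0,0,0,0,0,0,0,0,0,0,0,0,0,0,0,0,0,0,0,0,0,0,0,0,0,0,0,0,0,0,0,0,0,0,0])

```text
time: 5.45
tool_pos: [634.9, -85.0, 36.9]
tcp_rot: [3.142, 0.0, 3.141]
contact_force: [-1.2, 1.6, 3.3]
grip_width: 58.5
finger_force: 30.0
```

Gripped. Lifting and carrying it to the seat.

Emit:
step_arm(targets=[0,0,0,-0.5,0,0,0,0,0,0,-1,0,0,0,0,0,0,-1,0,0,0])

```text
time: 5.82
tool_pos: [637.1, -85.6, 141.1]
tcp_rot: [-3.139, 0.008, 3.141]
contact_force: [-0.4, 0.4, -1.5]
grip_width: 58.5
finger_force: 30.0
```

Emit:
step_arm(targets=[0,0.15,0.4,0,0,0,0,0,0.31,0.815,0,0,0,0,0,0.31,0.815,0,0,0,0])

```text
time: 6.2
tool_pos: [601.9, -0.7, 135.1]
tcp_rot: [3.14, -0.004, -3.139]
contact_force: [-1.0, -0.5, -1.3]
grip_width: 58.7
finger_force: 30.0
```

Emit:
step_arm(targets=[0,0.15,0.4,0,0,0,0,0,0.31,0.815,0,0,0,0,0,0.31,0.815,0,0,0,0])

```text
time: 6.58
tool_pos: [571.6, 79.8, 135.6]
tcp_rot: [3.141, -0.003, -3.139]
contact_force: [-0.5, -0.3, -1.0]
grip_width: 58.6
finger_force: 30.0
```

Emit:
step_arm(targets=[0,0.15,0.4,0,0,0,0,0,0.31,0.815,0,0,0,0,0,0.31,0.815,0,0,0,0])

```text
time: 6.95
tool_pos: [541.2, 160.7, 135.9]
tcp_rot: [-3.142, -0.001, -3.139]
contact_force: [-0.3, -0.6, -1.5]
grip_width: 58.8
finger_force: 30.0
```

Emit:
step_arm(targets=[0,0.15,0.4,0,0,0,0,0,0.31,0.815,0,0,0,0,0,0.31,0.815,0,0,0,0])

```text
time: 7.32
tool_pos: [510.8, 241.8, 136.1]
tcp_rot: [-3.141, -0.001, -3.14]
contact_force: [1.1, 0.7, -1.0]
grip_width: 58.9
finger_force: 30.0
```

Emit:
step_arm(targets=[0,0.15,0.4,0,0,0,0,0,0.31,0.815,0,0,0,0,0,0.31,0.815,0,0,0,0,0,0.31,0.815,0,0,0,0,0,0.31,0.815,0,0,0,0])

```text
time: 7.95
tool_pos: [480.9, 320.9, 136.5]
tcp_rot: [-3.141, -0.0, 3.139]
contact_force: [0.9, -0.3, -1.1]
grip_width: 58.7
finger_force: 30.0
```

```bash
python3 - <<'E'
from h import *
o=bot.get_obs();print(o["tool_pos"],o["tcp_rot"],o["grip_width"])
P,d,p=wcloud("pics/w3.png")
print("seat",part(P,d,(480,322),46,53,38))
for n in("scene",):
    p,d=bot.capture(n); cv2.imwrite("pics/s1.png",p); Q=cloud(n,d); print("scene seat",part(Q,d,(480,322),46,53,38),"pan rim",part(Q,d,(480,322),134,146,45))
E
```

```text
[480.93840008 320.91555702 136.52670589] [-3.14116388e+00 -2.12297239e-05  3.13935075e+00] 58.74014618687902
seat (697, array([479.7, 323.4,  30.1]), 50.2)
scene seat (172, array([479.7, 323.5,  30.3]), 48.6) pan rim (86, array([481.4, 320. ,  29.3]), 137.6)
```

View pics/w3.png

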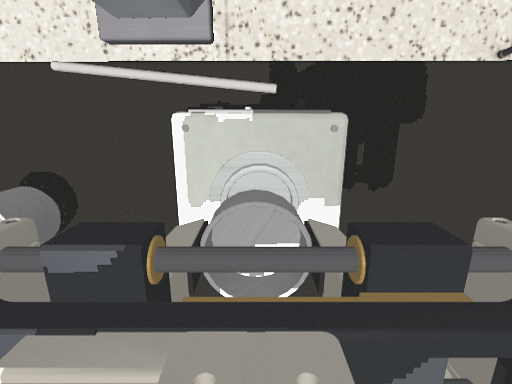

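The wrist view shows the pan held level over the ring, which is centred near (258,185). Lowering it.

Emit:
step_arm(targets=[0,0,0,0.2,0,0,0,0,0,0,0.36,0,0,0,0,0,0,0.42,0,0,0,0,0,0,0.48,0,0,0,0,0,0,0.53,0,0,0,0,0,0,0.57,0,0,0,0,0,0,0.6,0,0,0,0,0,0,0.605,0,0,0,0,0,0,0.605,0,0,0])

```text
time: 9.18
tool_pos: [480.0, 322.5, 76.3]
tcp_rot: [3.141, 0.0, 3.141]
contact_force: [0.6, 0.2, -1.5]
grip_width: 58.5
finger_force: 30.0
```

Emit:
step_arm(targets=[1,0,0,0,0,0,0,1,0,0,0,0,0,0,1,0,0,0,0,0,0,1,0,0,0,0,0,0,1,0,0,-0.3,0,0,0,1,0,0,-0.8,0,0,0,1,0,0,-1,0,0,0,1,0,0,-1,0,0,0])

```text
time: 10.18
tool_pos: [480.7, 322.9, 177.9]
tcp_rot: [3.14, 0.003, 3.141]
contact_force: [0.1, 0.8, -0.3]
grip_width: 91.8
finger_force: 0.0
```

Emit:
step_arm(targets=[1,-0.04,-0.4,0,0,0,0,1,-0.08,-0.76,0,0,0,0,1,-0.08,-0.76,0,0,0,0,1,-0.08,-0.76,0,0,0,0,1,-0.08,-0.76,0,0,0,0])

```text
time: 10.8
tool_pos: [487.6, 247.3, 175.7]
tcp_rot: [3.142, -0.001, -3.141]
contact_force: [0.3, 0.6, -0.6]
grip_width: 92.1
finger_force: 0.0
```

```bash
python3 - <<'E'
from h import *
o=bot.get_obs();print(o["tool_pos"],o["tcp_rot"],o["grip_width"])
P,d,p=wcloud("pics/w4.png")
print("pan rim wrist",part(P,d,(480,322),73,82,45))
p,d=bot.capture("scene"); cv2.imwrite("pics/s2.png",p); Q=cloud("scene",d); print("pan scene",part(Q,d,(480,322),73,82,45))
print("fine scene",part(Q,d,(504,94),61,69,45),"coarse",part(Q,d,(624,79),45,52,45))
E
```

```text
[487.63238093 247.29014929 175.68436016] [ 3.14150902e+00 -7.09744165e-04 -3.14089298e+00] 92.09340621702383
pan rim wrist (798, array([480.9, 321.8,  28.8]), 78.0)
pan scene (164, array([480.4, 322.2,  28.8]), 76.6)
fine scene (117, array([503.6,  94.6,  28.8]), 63.7) coarse (0, array([0., 0., 0.]), nan)
  return _methods._mean(a, axis=axis, dtype=dtype,
  ret = ret.dtype.type(ret / rcount)
```

View pics/w4.png

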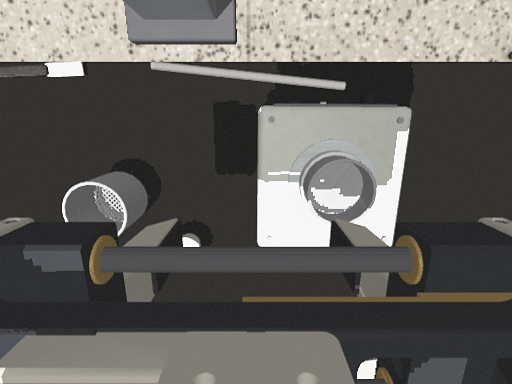

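The pan is home at (338,188) in the picture: its rim is at 77 mm and its centre at (480.5,322.2). Now the fine sieve.

Emit:
step_arm(targets=[1,-0.04,-0.4,0,0,0,0,1,-0.08,-0.76,0,0,0,0,1,-0.08,-0.76,0,0,0,0])

```text
time: 11.28
tool_pos: [496.2, 169.2, 176.2]
tcp_rot: [-3.141, 0.0, 3.139]
contact_force: [-1.0, 0.8, 0.2]
grip_width: 91.6
finger_force: 0.0
```

Emit:
step_arm(targets=[1,-0.04,-0.4,0,0,0,0,1,-0.08,-0.76,0,0,0,0,1,-0.08,-0.76,0,0,0,0,1,-0.08,-0.76,0,0,0,0])

```text
time: 11.78
tool_pos: [503.9, 95.6, 176.2]
tcp_rot: [3.141, 0.0, -3.141]
contact_force: [-0.1, 0.5, 0.1]
grip_width: 91.8
finger_force: 0.0
```

Emit:
step_arm(targets=[1,0,0,0.4,0,0,0,1,0,0,0.64,0,0,0,1,0,0,0.64,0,0,0])

```text
time: 12.15
tool_pos: [502.6, 95.8, 110.8]
tcp_rot: [3.141, -0.004, -3.14]
contact_force: [-0.0, 0.4, 0.4]
grip_width: 91.4
finger_force: 0.0
```

Emit:
step_arm(targets=[1,0,0,0.4,0,0,0,1,0,0,0.64,0,0,0,1,0,0,0.64,0,0,0,1,0,0,0.64,0,0,0])

```text
time: 12.65
tool_pos: [504.9, 95.0, 49.7]
tcp_rot: [3.141, 0.002, -3.141]
contact_force: [0.2, 0.8, 0.1]
grip_width: 91.7
finger_force: 0.0
```

Emit:
step_arm(targets=[0,0,0,0,0,0,0,0,0,0,0,0,0,0,0,0,0,0,0,0,0,0,0,0,0,0,0,0,0,0,0,0,0,0,0,0,0,0,0,0,0,0,0,0,0,0,0,0,0])

```text
time: 13.52
tool_pos: [504.0, 94.5, 48.4]
tcp_rot: [3.142, 0.0, 3.141]
contact_force: [-1.0, -0.4, 3.5]
grip_width: 58.7
finger_force: 30.0
```

Emit:
step_arm(targets=[0,0,0,-0.5,0,0,0,0,0,0,-1,0,0,0,0,0,0,-1,0,0,0])

```text
time: 13.9
tool_pos: [506.0, 94.6, 151.5]
tcp_rot: [3.141, 0.008, 3.141]
contact_force: [-0.5, -1.0, -1.5]
grip_width: 58.6
finger_force: 30.0
```

Emit:
step_arm(targets=[0,0.04,0.4,0,0,0,0,0,0.079,0.759,0,0,0,0,0,0.079,0.759,0,0,0,0])

```text
time: 14.28
tool_pos: [494.8, 172.1, 146.7]
tcp_rot: [-3.142, -0.002, -3.139]
contact_force: [-1.2, -0.3, -1.4]
grip_width: 59.1
finger_force: 30.0
```

Emit:
step_arm(targets=[0,0.04,0.4,0,0,0,0,0,0.079,0.759,0,0,0,0,0,0.079,0.759,0,0,0,0])

```text
time: 14.65
tool_pos: [487.5, 247.2, 147.0]
tcp_rot: [-3.141, -0.002, -3.139]
contact_force: [0.5, 0.3, -1.4]
grip_width: 58.9
finger_force: 30.0
```

Emit:
step_arm(targets=[0,0.04,0.4,0,0,0,0,0,0.079,0.759,0,0,0,0,0,0.079,0.759,0,0,0,0,0,0.079,0.759,0,0,0,0,0,0.079,0.759,0,0,0,0,0,0.079,0.759,0,0,0,0])

```text
time: 15.4
tool_pos: [480.6, 321.2, 148.3]
tcp_rot: [-3.141, 0.0, 3.14]
contact_force: [0.1, 0.2, -0.3]
grip_width: 59.0
finger_force: 30.0
```

```bash
python3 - <<'E'
from h import *
o=bot.get_obs();print(o["tool_pos"],o["tcp_rot"],o["grip_width"])
p,d=bot.capture("scene"); cv2.imwrite("pics/s3.png",p); Q=cloud("scene",d); print("fine rim",part(Q,d,(480,322),160,170,45),"coarse",part(Q,d,(624,79),45,52,45))
p,d=bot.capture("side");Q=cloud("side",d); print("side fine rim",part(Q,d,(480,322),160,170,45),"pan",part(Q,d,(480,322),74,80,45))
cv2.imwrite("pics/sd3.png",cv2.resize(p[180:330,150:350],None,fx=3,fy=3))
E
```

```text
[480.59744744 321.23615416 148.26982399] [-3.14149999e+00  3.15335228e-05  3.14008136e+00] 58.992723915326735
fine rim (86, array([480.3, 320.1,  28.9]), 163.4) coarse (0, array([0., 0., 0.]), nan)
side fine rim (63, array([484.4, 321.6,  33.5]), 164.0) pan (110, array([479.6, 322.6,  28.9]), 77.2)
  return _methods._mean(a, axis=axis, dtype=dtype,
  ret = ret.dtype.type(ret / rcount)
```

View pics/sd3.png

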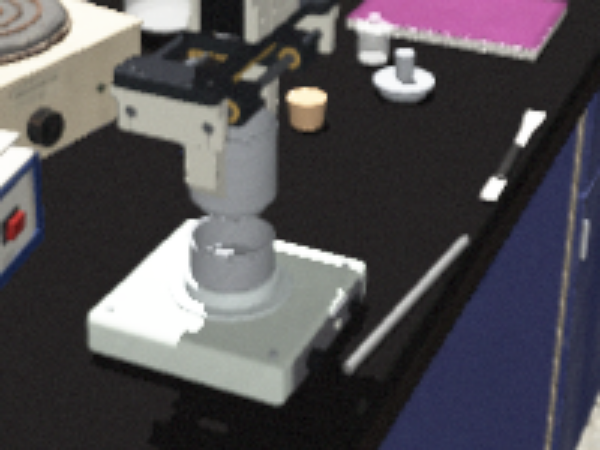

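The fine sieve hangs level and centred over the pan, which is home on the seat at (232,250). Lowering, releasing and lifting.

Emit:
step_arm(targets=[0,0,0,0.1,0,0,0,0,0,0,0.15,0,0,0,0,0,0,0.2,0,0,0,0,0,0,0.24,0,0,0,0,0,0,0.28,0,0,0,0,0,0,0.31,0,0,0,0,0,0,0.325,0,0,0,0,0,0,0.325,0,0,0])

```text
time: 16.5
tool_pos: [480.4, 322.2, 115.8]
tcp_rot: [3.141, 0.0, 3.141]
contact_force: [-0.3, 0.3, -1.1]
grip_width: 58.9
finger_force: 30.0
```

Emit:
step_arm(targets=[1,0,0,0,0,0,0,1,0,0,0,0,0,0,1,0,0,0,0,0,0,1,0,0,0,0,0,0,1,0,0,-0.3,0,0,0,1,0,0,-0.8,0,0,0,1,0,0,-1,0,0,0,1,0,0,-1,0,0,0])

```text
time: 17.5
tool_pos: [481.0, 322.5, 217.4]
tcp_rot: [3.14, 0.003, 3.141]
contact_force: [1.0, 0.1, -0.5]
grip_width: 91.8
finger_force: 0.0
```

Emit:
step_arm(targets=[1,-0.24,-0.4,0,0,0,0,1,-0.48,-0.81,0,0,0,0,1,-0.48,-0.81,0,0,0,0,1,-0.48,-0.81,0,0,0,0,1,-0.48,-0.81,0,0,0,0])

```text
time: 18.12
tool_pos: [527.5, 242.0, 215.1]
tcp_rot: [-3.142, -0.001, -3.141]
contact_force: [0.6, -0.1, 0.7]
grip_width: 91.4
finger_force: 0.0
```

Emit:
step_arm(targets=[1,-0.24,-0.4,0,0,0,0,1,-0.48,-0.81,0,0,0,0,1,-0.48,-0.81,0,0,0,0])

```text
time: 18.5
tool_pos: [577.2, 158.5, 215.4]
tcp_rot: [-3.141, 0.0, 3.139]
contact_force: [-0.3, -0.2, -1.2]
grip_width: 91.6
finger_force: 0.0
```

Emit:
step_arm(targets=[1,-0.24,-0.4,0,0,0,0,1,-0.48,-0.81,0,0,0,0,1,-0.48,-0.81,0,0,0,0,1,-0.48,-0.81,0,0,0,0])

```text
time: 19.0
tool_pos: [623.5, 80.7, 215.4]
tcp_rot: [3.141, -0.001, -3.141]
contact_force: [-0.9, -0.2, 0.3]
grip_width: 92.0
finger_force: 0.0
```

```bash
python3 - <<'E'
from h import *
o=bot.get_obs();print(o["tool_pos"],o["tcp_rot"],o["grip_width"])
P,d,p=wcloud("pics/w5.png")
print("fine wrist",part(P,d,(480,322),127,136,45),"coarse",part(P,d,(624,79),45,52,45))
S=np.load("scene0.npy"); Q=cloud("scene",S)
for a in range(655,735,10):
  m=(S>0)&(Q[...,2]>12)&(Q[...,1]>-20)&(Q[...,1]<180)&(Q[...,0]>a)&(Q[...,0]<a+10);q=Q[m];
  if len(q): print(a,len(q),q.max(0).round(),q.min(0).round())
p,d=bot.capture("scene"); Q=cloud("scene",d); print("fine scene",part(Q,d,(480,322),127,136,45))
E
```

```text
[623.49469284  80.66093829 215.43979831] [ 3.14084936e+00 -9.64682259e-04 -3.14088387e+00] 92.02695729855141
fine wrist (0, array([0., 0., 0.]), nan) coarse (468, array([624.8,  79.1,  28.9]), 49.3)
655 3 [656.  79.  47.] [655.  75.  39.]
695 34 [705.  22.  21.] [697. -16.  12.]
705 213 [715. 175. 100.] [705. -20.  12.]
715 660 [725. 180.  99.] [715. -18.  12.]
725 710 [735. 180.  99.] [725. -20.  12.]
fine scene (181, array([479.9, 321.8,  28.9]), 130.5)
  return _methods._mean(a, axis=axis, dtype=dtype,
  ret = ret.dtype.type(ret / rcount)
```

The fine sieve is home (rim at 131 mm), and the hotplate is 43 mm clear of the gripper. Taking the coarse sieve.

Emit:
step_arm(targets=[1,0,0,0.45,0,0,0,1,0,0,0.88,0,0,0,1,0,0,0.88,0,0,0])

```text
time: 19.48
tool_pos: [621.6, 80.5, 124.8]
tcp_rot: [3.141, -0.007, -3.14]
contact_force: [0.2, 1.0, 0.2]
grip_width: 91.9
finger_force: 0.0
```

Emit:
step_arm(targets=[1,0,0,0.45,0,0,0,1,0,0,0.75,0,0,0,1,0,0,0.88,0,0,0,1,0,0,0.88,0,0,0])

```text
time: 19.98
tool_pos: [624.7, 79.6, 40.7]
tcp_rot: [3.141, 0.001, -3.141]
contact_force: [0.3, -0.6, -0.2]
grip_width: 91.7
finger_force: 0.0
```

Emit:
step_arm(targets=[0,0,0,0,0,0,0,0,0,0,0,0,0,0,0,0,0,0,0,0,0,0,0,0,0,0,0,0,0,0,0,0,0,0,0,0,0,0,0,0,0,0,0,0,0,0,0,0,0])

```text
time: 20.85
tool_pos: [624.4, 79.1, 40.2]
tcp_rot: [3.142, 0.001, 3.141]
contact_force: [-1.0, 1.6, 5.4]
grip_width: 60.0
finger_force: 30.0
```

Emit:
step_arm(targets=[0,0,0,-0.5,0,0,0,0,0,0,-1,0,0,0,0,0,0,-1,0,0,0])

```text
time: 21.22
tool_pos: [626.4, 79.2, 143.8]
tcp_rot: [3.142, 0.008, 3.141]
contact_force: [0.7, 0.1, -1.7]
grip_width: 59.9
finger_force: 30.0
```

Emit:
step_arm(targets=[0,0.24,0.4,-0.5,0,0,0,0,0.481,0.809,-0.5,0,0,0,0,0.481,0.809,-0.5,0,0,0])

```text
time: 21.6
tool_pos: [574.0, 162.8, 188.9]
tcp_rot: [3.141, -0.002, -3.138]
contact_force: [0.2, -0.8, -1.5]
grip_width: 59.8
finger_force: 30.0
```

Emit:
step_arm(targets=[0,0.24,0.4,0,0,0,0,0,0.481,0.809,0,0,0,0,0,0.481,0.809,0,0,0,0])

```text
time: 21.98
tool_pos: [526.3, 242.6, 188.0]
tcp_rot: [-3.141, -0.003, -3.138]
contact_force: [0.4, -0.1, -1.2]
grip_width: 60.0
finger_force: 30.0
```

Emit:
step_arm(targets=[0,0.24,0.4,0,0,0,0,0,0.481,0.809,0,0,0,0,0,0.481,0.809,0,0,0,0,0,0.481,0.809,0,0,0,0,0,0.481,0.809,0,0,0,0,0,0.481,0.809,0,0,0,0])

```text
time: 22.72
tool_pos: [480.7, 320.9, 189.6]
tcp_rot: [-3.141, 0.0, 3.14]
contact_force: [0.2, -0.7, -1.0]
grip_width: 60.0
finger_force: 30.0
```

```bash
python3 - <<'E'
from h import *
o=bot.get_obs();print(o["tool_pos"],o["tcp_rot"],o["grip_width"])
p,d=bot.capture("scene"); cv2.imwrite("pics/s4.png",p[130:380,90:360]); Q=cloud("scene",d); print("coarse rim",part(Q,d,(480,322),193,202,45),"lid disc",part(Q,d,(508,-106),12,19,45))
p,d=bot.capture("side");Q=cloud("side",d); print("fine rim",part(Q,d,(480,322),127,134,45))
cv2.imwrite("pics/sd4.png",cv2.resize(p[150:330,150:350],None,fx=3,fy=3))
E
```

```text
[480.67079139 320.89121352 189.57914806] [-3.14144302e+00  7.93815259e-07  3.13969640e+00] 60.045025387010355
coarse rim (93, array([480.9, 319.5,  29.4]), 196.8) lid disc (186, array([ 507.5, -107.1,   24.3]), 15.1)
fine rim (129, array([478.7, 322.2,  28.8]), 130.7)
```

View pics/sd4.png

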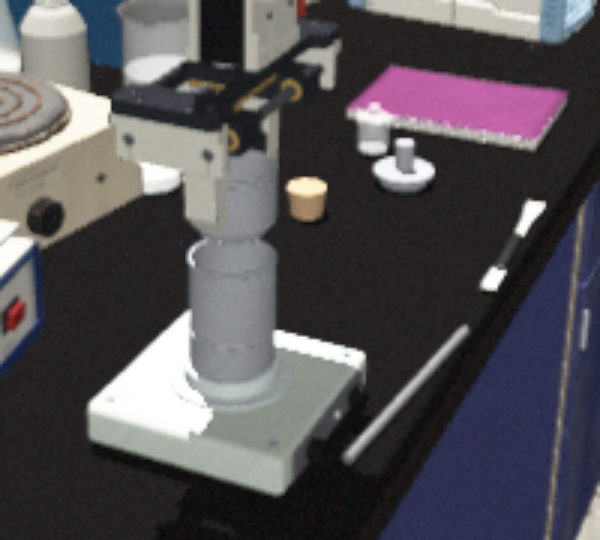

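The pan and fine sieve stand straight and seated, and the coarse sieve is centred above them. Lowering it.

Emit:
step_arm(targets=[0,0,0,0.06,0,0,0,0,0,0,0.11,0,0,0,0,0,0,0.16,0,0,0,0,0,0,0.2,0,0,0,0,0,0,0.24,0,0,0,0,0,0,0.27,0,0,0,0,0,0,0.285,0,0,0,0,0,0,0.285,0,0,0])

```text
time: 23.82
tool_pos: [480.1, 321.9, 161.4]
tcp_rot: [3.141, 0.0, 3.141]
contact_force: [-0.2, -0.2, -2.0]
grip_width: 60.1
finger_force: 30.0
```

Emit:
step_arm(targets=[1,0,0,0,0,0,0,1,0,0,0,0,0,0,1,0,0,0,0,0,0,1,0,0,0,0,0,0,1,0,0,-0.3,0,0,0,1,0,0,-0.8,0,0,0,1,0,0,-0.8,0,0,0])

```text
time: 24.7
tool_pos: [481.7, 322.8, 245.5]
tcp_rot: [3.138, 0.008, 3.141]
contact_force: [0.7, 0.6, -0.3]
grip_width: 92.0
finger_force: 0.0
```

Emit:
step_arm(targets=[1,-0.03,-0.4,0,0,0,0,1,-0.056,-0.857,0,0,0,0,1,-0.056,-0.857,0,0,0,0,1,-0.056,-0.857,0,0,0,0,1,-0.056,-0.857,0,0,0,0])

```text
time: 25.32
tool_pos: [485.4, 237.1, 240.9]
tcp_rot: [3.141, -0.0, -3.141]
contact_force: [0.1, 0.4, -0.4]
grip_width: 92.2
finger_force: 0.0
```

```bash
python3 - <<'E'
from h import *
P,d,p=wcloud("pics/w6.png")
print("coarse wrist",part(P,d,(480,322),165,175,45))
p,d=bot.capture("scene"); Q=cloud("scene",d); print("coarse scene",part(Q,d,(480,322),165,175,45))
E
```

```text
coarse wrist (915, array([480.4, 321. ,  28.8]), 170.0)
coarse scene (196, array([480.2, 321.5,  28.9]), 168.3)
```

Emit:
step_arm(targets=[1,-0.03,-0.4,0,0,0,0,1,-0.056,-0.857,0,0,0,0,1,-0.056,-0.857,0,0,0,0])

```text
time: 25.8
tool_pos: [491.3, 148.8, 241.2]
tcp_rot: [-3.141, -0.0, 3.139]
contact_force: [0.4, -0.5, -0.8]
grip_width: 91.6
finger_force: 0.0
```

Emit:
step_arm(targets=[1,-0.03,-0.4,0,0,0,0,1,-0.056,-0.857,0,0,0,0,1,-0.056,-0.857,0,0,0,0])

```text
time: 26.18
tool_pos: [497.1, 63.6, 241.2]
tcp_rot: [-3.142, 0.0, 3.139]
contact_force: [-0.7, 1.0, -0.4]
grip_width: 91.7
finger_force: 0.0
```

Emit:
step_arm(targets=[1,-0.03,-0.4,0,0,0,0,1,-0.056,-0.857,0,0,0,0,1,-0.056,-0.857,0,0,0,0])

```text
time: 26.55
tool_pos: [502.8, -21.6, 241.1]
tcp_rot: [3.141, 0.0, 3.139]
contact_force: [1.0, -0.1, -0.1]
grip_width: 91.5
finger_force: 0.0
```

Emit:
step_arm(targets=[1,-0.03,-0.4,0.5,0,0,0,1,-0.056,-0.857,0.8,0,0,0,1,-0.056,-0.857,0.8,0,0,0,1,-0.056,-0.857,0.8,0,0,0,1,-0.056,-0.857,0.8,0,0,0,1,-0.056,-0.857,0.8,0,0,0])

```text
time: 27.3
tool_pos: [508.3, -105.5, 162.1]
tcp_rot: [-3.141, 0.002, -3.14]
contact_force: [-0.6, -0.4, -0.2]
grip_width: 91.8
finger_force: 0.0
```

```bash
python3 - <<'E'
from h import *
o=bot.get_obs();print(o["tool_pos"],o["tcp_rot"])
P,d,p=wcloud("pics/w7.png")
g=(508,-106.5)
m=(d>0)&(np.hypot(P[...,0]-g[0],P[...,1]-g[1])<22)
for a,b in((20,39),(40,48)):
    q=P[m&(P[...,2]>a)&(P[...,2]<b)]; print(a,len(q),q.mean(0).round(1),q.min(0).round(1),q.max(0).round(1))
m=(d>0)&(np.hypot(P[...,0]-g[0],P[...,1]-g[1])<45)&(np.abs(P[...,2]-15.5)<3); q=P[m]
h=cv2.minEnclosingCircle(q[:,:2].astype(np.float32)); print("disc",h)
E
```

```text
[ 508.29742533 -105.54586606  162.09015889] [-3.14129501e+00  1.59580949e-03 -3.14029746e+00]
20 75 [ 501.7 -107.6   29.6] [ 499.7 -116.5   20. ] [507.2 -98.5  38.6]
40 288 [ 508.5 -107.5   44.2] [ 500.2 -116.    40.3] [517.9 -98.7  46.5]
disc ((509.22222900390625, -107.6054916381836), 29.873855590820312)
```

View pics/w7.png

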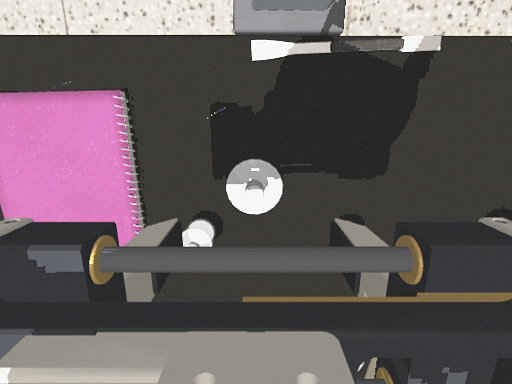

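The coarse sieve is home (rim at 169 mm). The lid is upright at (255,187), with its knob axis at (508.7,-107.4). Gripping the knob.

Emit:
step_arm(targets=[1,-0.007,-0.008,0.4,0,0,0,1,-0.007,-0.008,0.6,0,0,0,1,-0.007,-0.008,0.6,0,0,0])

```text
time: 27.72
tool_pos: [507.8, -106.8, 100.3]
tcp_rot: [3.14, -0.003, 3.142]
contact_force: [0.5, -0.4, 0.1]
grip_width: 91.7
finger_force: 0.0
```

Emit:
step_arm(targets=[1,0,0,0.35,0,0,0,1,0,0,0.5,0,0,0,1,0,0,0.58,0,0,0,1,0,0,0.58,0,0,0])

```text
time: 28.22
tool_pos: [508.8, -107.5, 43.5]
tcp_rot: [3.142, 0.0, 3.141]
contact_force: [-0.6, 0.7, 1.7]
grip_width: 91.7
finger_force: 0.0
```

Emit:
step_arm(targets=[0,0,0,0,0,0,0,0,0,0,0,0,0,0,0,0,0,0,0,0,0,0,0,0,0,0,0,0,0,0,0,0,0,0,0,0,0,0,0,0,0,0,0,0,0,0,0,0,0,0,0,0,0,0,0,0,0,0,0,0,0,0,0,0,0,0,0,0,0,0])

```text
time: 29.48
tool_pos: [508.6, -107.4, 43.2]
tcp_rot: [3.142, 0.0, 3.141]
contact_force: [0.7, -0.3, 0.6]
grip_width: 18.2
finger_force: 30.0
```

Emit:
step_arm(targets=[0,0,0,-0.4,0,0,0,0,0,0,-0.8,0,0,0,0,0,0,-1,0,0,0,0,0,0,-1,0,0,0])

```text
time: 29.98
tool_pos: [509.2, -107.7, 144.4]
tcp_rot: [-3.141, 0.003, 3.141]
contact_force: [-0.7, 0.3, -1.4]
grip_width: 18.1
finger_force: 30.0
```

Emit:
step_arm(targets=[0,0.03,0.4,-0.4,0,0,0,0,0.057,0.858,-0.85,0,0,0,0,0.057,0.858,-0.85,0,0,0])

```text
time: 30.35
tool_pos: [503.7, -19.5, 229.9]
tcp_rot: [-3.141, 0.004, -3.138]
contact_force: [-0.3, -0.6, -2.5]
grip_width: 17.9
finger_force: 30.0
```

Emit:
step_arm(targets=[0,0.03,0.4,0,0,0,0,0,0.057,0.858,0,0,0,0,0,0.057,0.858,0,0,0,0])

```text
time: 30.72
tool_pos: [496.2, 65.8, 226.0]
tcp_rot: [3.141, -0.004, -3.139]
contact_force: [0.3, -0.2, -1.1]
grip_width: 17.6
finger_force: 30.0
```

Emit:
step_arm(targets=[0,0.03,0.4,0,0,0,0,0,0.057,0.858,0,0,0,0,0,0.057,0.858,0,0,0,0])

```text
time: 31.1
tool_pos: [491.0, 150.8, 226.5]
tcp_rot: [-3.141, -0.003, -3.139]
contact_force: [-0.3, -0.6, -1.3]
grip_width: 18.2
finger_force: 30.0
```

Emit:
step_arm(targets=[0,0.03,0.4,0,0,0,0,0,0.057,0.858,0,0,0,0,0,0.057,0.858,0,0,0,0])

```text
time: 31.48
tool_pos: [485.8, 236.1, 226.8]
tcp_rot: [-3.141, -0.002, -3.14]
contact_force: [0.8, -0.1, -2.1]
grip_width: 18.0
finger_force: 30.0
```

Emit:
step_arm(targets=[0,0.03,0.4,0,0,0,0,0,0.057,0.858,0,0,0,0,0,0.057,0.858,0,0,0,0,0,0.057,0.858,0,0,0,0,0,0.057,0.858,0,0,0,0,0,0.057,0.858,0,0,0,0,0,0.057,0.858,0,0,0,0])

```text
time: 32.35
tool_pos: [480.4, 321.1, 228.4]
tcp_rot: [3.142, 0.0, 3.141]
contact_force: [0.0, 0.3, -1.5]
grip_width: 18.0
finger_force: 30.0
```

```bash
python3 - <<'E'
from h import *
o=bot.get_obs();print(o["tool_pos"],o["tcp_rot"],o["grip_width"])
p,d=bot.capture("side")
cv2.imwrite("pics/sd5.png",cv2.resize(p[130:330,150:350],None,fx=2.9,fy=2.9))
E
```

```text
[480.35702291 321.05502473 228.36615724] [3.14153022e+00 2.29679738e-04 3.14068454e+00] 18.041853528141733
```

View pics/sd5.png

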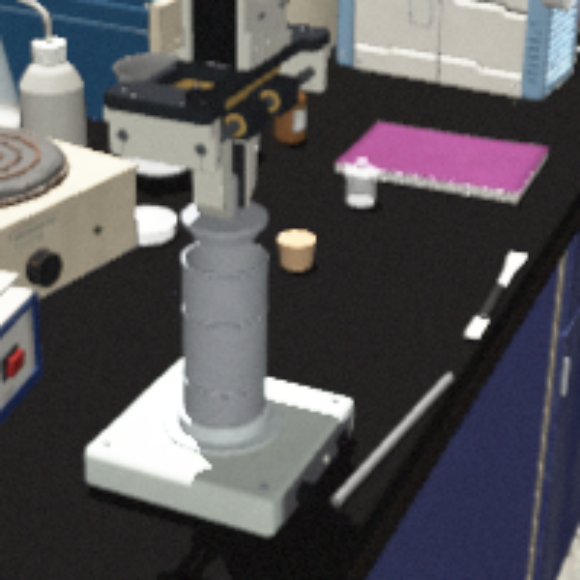

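The stack is straight and the lid hangs level and centred above it at (228,222). Lowering it.

Emit:
step_arm(targets=[0,0,0,0.06,0,0,0,0,0,0,0.11,0,0,0,0,0,0,0.16,0,0,0,0,0,0,0.2,0,0,0,0,0,0,0.23,0,0,0,0,0,0,0.25,0,0,0,0,0,0,0.257,0,0,0,0,0,0,0.257,0,0,0])

```text
time: 33.4
tool_pos: [480.2, 321.6, 202.6]
tcp_rot: [3.141, 0.0, 3.141]
contact_force: [-0.4, 1.5, -0.8]
grip_width: 17.9
finger_force: 30.0
```

Emit:
step_arm(targets=[1,0,0,0,0,0,0,1,0,0,0,0,0,0,1,0,0,0,0,0,0,1,0,0,0,0,0,0,1,0,0,0,0,0,0,1,0,0,0,0,0,0,1,0,0,0,0,0,0,1,0,0,-0.3,0,0,0,1,0,0,-0.7,0,0,0,1,0,0,-0.7,0,0,0])

```text
time: 34.65
tool_pos: [481.4, 322.2, 275.9]
tcp_rot: [3.138, 0.006, 3.141]
contact_force: [0.3, 1.3, 0.3]
grip_width: 91.7
finger_force: 0.0
```

Emit:
step_arm(targets=[1,0,-0.4,0,0,0,0,1,0,-0.95,0,0,0,0,1,0,-0.95,0,0,0,0,1,0,-0.95,0,0,0,0,1,0,-0.95,0,0,0,0])

```text
time: 35.28
tool_pos: [480.0, 227.5, 272.2]
tcp_rot: [3.141, -0.0, -3.141]
contact_force: [0.6, 0.8, 0.1]
grip_width: 91.7
finger_force: 0.0
```

```bash
python3 - <<'E'
from h import *
o=bot.get_obs();print(o["tool_pos"],o["time"])
P,d,p=wcloud("pics/w8.png")
p,dd=bot.capture("side"); p2,d2=bot.capture("scene")
for n,X,D in(("wrist",P,d),("scene",cloud("scene",d2),d2),("side",cloud("side",dd),dd)):
    m=(D>0)&(np.hypot(X[...,0]-480,X[...,1]-322)<35)&(X[...,2]>165); q=X[m]
    k=q[np.abs(q[:,2]-174.5)<3]; print(n,len(k),"disc z",np.median(k[:,2]),"circle",cv2.minEnclosingCircle(k[:,:2].astype(np.float32)),"top",np.percentile(q[:,2],97))
    A=np.c_[k[:,:2]-[480,322],np.ones(len(k))]; print("tilt",np.linalg.lstsq(A,k[:,2],rcond=None)[0].round(3))
cv2.imwrite("pics/sd6.png",cv2.resize(np.hstack([p[150:330,150:350],p2[160:340,120:320]]),None,fx=2,fy=2,interpolation=cv2.INTER_CUBIC))
E
```

```text
[480.02275734 227.45676546 272.15596064] 35.275
wrist 2511 disc z 175.3533799753532 circle ((480.9282531738281, 321.003662109375), 30.273433685302734) top 349.89140080673513
tilt [4.00000e-03 4.00000e-03 1.75339e+02]
scene 632 disc z 173.6803072010982 circle ((480.487548828125, 321.1466064453125), 30.201507568359375) top 598.582576172961
tilt [-1.00000e-03 -2.00000e-03  1.73755e+02]
side 287 disc z 175.26194393075338 circle ((479.10516357421875, 322.3575744628906), 30.87030029296875) top 571.5663344367573
tilt [ 1.70000e-02 -1.80000e-02  1.75279e+02]
```

View pics/sd6.png

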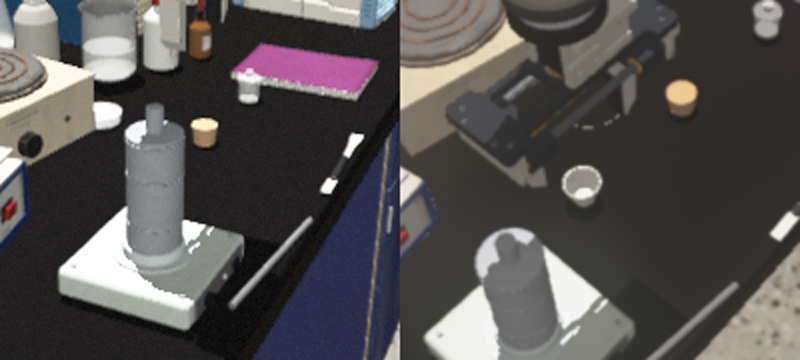

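The stack is complete. The lid's disc is level at 174 mm, as it should be when home, and the bystanders stand where they were. The gripper is clear, so I'm handing in.

```bash
python3 -c "
from plant import bot
print(bot.close_job())"
```

```text
the job is handed in; nothing more can be done
None
```

The sieve stack (pan, fine sieve, coarse sieve, lid) is assembled upright on the shaker seat, with measured rim heights showing every part fully home and the bystanders left in place; the job was handed in at about 35 s.

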